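Pepper mill back into its caddy

TASK

Put the tall wooden pepper mill back into the wide well of the steel and wood table caddy: lower it in upright until it stands on the bottom of the well, then let go. Do not drop it, and leave the salt shaker standing in its own narrow well.

Things in the scene. Friction and masses are not known exactly. Their poses are not given: they have to be found in the camera images.
- pepper_mill: Tall round wooden pepper mill, 170 mm high, 0.13 to 0.25 kg, loose, upright on the worktop beside a spice jar (105 mm high) and a low tin (58 mm). Body up to 58 mm across (height 0 to 122 mm); above it a rounded head 49 mm across, widest 141 mm above the foot: grip there; metal nut on top. The head does not turn. Origin at the centre of its underside, z up.
- caddy: Wooden plate 186 x 150 mm, top 14 mm above the worktop, with three open steel beakers (wells), rims 84 mm above the worktop. Fixed; may be turned any way. Origin on the worktop under the plate's middle, z up. Empty wide well at x = -42, y = 0 mm in its frame; narrow wells (50 mm inside) at x = +40 mm, y = +39 (holds the salt shaker) and y = -39 mm (empty).
- wide_well (a point): Centre of the floor inside the caddy's wide well, 18 mm above the worktop. The well is round, 68 mm inside diameter, floor to rim 66 mm; its upper 18 mm flare out to 88 mm at the rim. z up.
- salt_shaker: The salt shaker: glass with a grey top, 44 mm across, 90 mm high, 0.1 kg, loose, standing in one narrow well of the caddy, its top 108 mm above the worktop. Origin at the centre of its underside.
Mind the look-alikes: they are no part of the job. There is more than one size of the pepper_mill; the one meant has the size given above.

How it is judged:
At the end, for the whole second after the job is handed in: The pepper mill stands at rest in the wide well, its foot within 12 mm of the well's centre and less than 10 mm above the well's floor, within 10 degrees of upright; the salt shaker is within 20 mm of where it stood (horizontal distance between pepper_mill and wide_well below 0.012 m and z of pepper_mill in the frame of wide_well below 0.01 m and angle between pepper_mill's own z axis and vertical below 0.175 rad and linear speed of pepper_mill below 0.03 m/s and distance of salt_shaker from where it was at the start of the episode below 0.02 m); the robot touches nothing.
It fails at once if the pepper mill was dropped (falling faster than 0.8 m/s, a drop of about 3 cm, with no finger on it) (linear speed of pepper_mill above 0.8 m/s and contact force between pepper_mill and the fingers below 0.1 N).
It fails at once if the salt shaker was knocked out of its well or lifted out (distance of salt_shaker from where it was at the start of the episode above 0.05 m).
It also fails if it takes over 38 s, if anything falls off the work surface, if the arm or the gripper's body presses on something with over 40 N, if the wrist force passes 120 N, or if a joint passes its speed limit or range.

ROBOT

A 6-joint arm with a two-finger parallel gripper is mounted at the origin on a cart in front of the work surface, level with it; the furniture and walls round the work are solid. World frame = base frame: x ahead of the robot, y to its left, z up, the work surface at z = 0. Lengths are in m, angles in rad, forces in N, time in s.
With the tool pointing down it reaches from about 0.35 to 0.975 m from the base axis. Payload 4.9 kg.
Tool frame: the origin (TCP) lies between the finger pads; the fingertips stand 19 mm ahead of it and the grasp point (between the pads) is the TCP; z points along the fingers, y is the line along which they close (so a half turn about z gives the same grasp; the last joint's range is limited). The gripper opens to 85 mm and grips with 20 to 120 N. Pads are 22 mm wide; open, the fingers measure 114 mm over their backs; the gripper's body (76 mm by 85 mm) begins 54 mm behind the grasp point. The pads swing forward as they close: fully open they stand 13 mm farther back than shut.
Start: joints at [1.085, 0.053, 1.613, -0, 1.476, -0.119], TCP at [0.224, 0.583, 0.25] pointing down, gripper open.
Joint ranges: [-3.01, 3.01], [-1.01, 2.22], [0.06, 2.58], [-1.02, 4.17], [0.09, 2.62], [-3.14, 3.14]. Speed limits (rad/s): [2.57, 2.57, 3.14, 3.14, 3.14, 3.14].

INTERFACE

Orientations are given as a rotation vector (axis times angle).
In Python, from station import ctrl gives the robot as it stands. The module is installed in compiled form; this text tells all that it offers.
- The arm moves only by the tool servo_tool, never from a script. Its argument "increments" is a list that holds one entry, the list of rows, each a list of 5 numbers: the finger opening in cm, from 0 to 8.54, then the shift along the tool's x, y, z in cm, then the turn about the tool's z in degrees. A call has 1 to 5 rows; each row is the pose to reach, as a shift and turn from the pose commanded when the call began, along the tool's axes at that moment; what a row does not reach only later rows make up. A row lasts 1/10 s, in which the tool goes at most 50 mm and 8.59 degrees, less where a joint would pass 70% of its speed; a pose out of reach is approached as far as the arm can. A call with a gripper value outside its range is refused whole. The fingers move at their own pace and stop on an object; "newtons" is the grip in N (left out, the last holds). Time passes only in rows, so rows that repeat a pose let the fingers close. It gives the time, the measured TCP pose, the force, the opening and the grip force at its end, in the units of the state.
- ctrl.get_obs(): the state, without advancing time (a new reading comes with each control period).
- ctrl.get_image(name): name is "side" or "top"; returns a dict with "img" (384x512x3 uint8, red, green, blue), "fx", "fy", "cx", "cy" (pixels), "k1" (the pictures are not rectified: a ray, as slopes to the right and down, at radius r is drawn at 1 + k1 r^2 times it, then the intrinsics apply), "rvec" (rotation vector, rad) and "tvec" (3), from world to camera coordinates, as OpenCV has them. Camera axes: x right, y down, z forward; pixel columns grow to the right and rows downward; lengths in m; the calibration is good to about 2 mm. A picture is of the moment at which its call begins. There is no depth.
- ctrl.finish_job(): hands the job in; it is judged then, once.
The state is a dict: "t": time; "q": joint angles; "dq": joint speeds; "effort": joint torques, N m; "tool_pos": TCP position; "tool_rot": TCP orientation; "contact_force": force on the tool from outside, world axes, zero at the start; "wrist_torque": the same for the moment, N m; "opening": finger opening in m; "grip_force": force on a finger pad.
Only numpy, scipy, OpenCV 4.12 (cv2) and the standard library are available. Lean on these libraries where they do the work, as an engineer would, in place of code of your own. Each camera call takes 0.05 s, during which the arm holds its last target. There are 200 camera calls.

## Working session

There is one attempt and no reset: what is moved stays moved. The work goes in short steps, Python scripts to look and compute and a tool call to move; the robot and the scene stay as the last step left them, time stands still between calls to the robot, and variables do not carry over. Pictures are saved under pics/ and viewed, at most 10 in all, crops included, and the job is handed in when it is done.

Besides the shell and the picture viewer there is one more tool, called after "Request:" as name(argument=value, ...) on one line, values as JSON. servo_tool: Moves the arm, as the interface text tells. Its arguments: {"type":"object","properties":{"increments":{"type":"array"},"newtons":{"type":"number"}},"required":["increments"]}

```bash
mkdir -p pics; cat > h.py <<'E'
import numpy as np, cv2
from station import ctrl
def cam(n):
    d=ctrl.get_image(n); d['R']=cv2.Rodrigues(np.array(d['rvec'],float))[0]; d['t']=np.array(d['tvec'],float).ravel(); return d
def ray(d,u,v):
    p=np.array([(u-d['cx'])/d['fx'],(v-d['cy'])/d['fy']]); s=p.copy()
    for _ in range(20): s=p/(1+d['k1']*(s@s))
    return -d['R'].T@d['t'], d['R'].T@np.array([s[0],s[1],1])
def atz(d,u,v,z):
    c,r=ray(d,u,v); return c+r*(z-c[2])/r[2]
def proj(d,P):
    p=d['R']@np.array(P,float)+d['t']; s=p[:2]/p[2]; s=s*(1+d['k1']*(s@s))
    return np.array([d['cx']+d['fx']*s[0],d['cy']+d['fy']*s[1]])
def save(d,f,crop=None,k=1):
    im=d['img'][:,:,::-1]
    if crop: im=im[crop[1]:crop[3],crop[0]:crop[2]]
    cv2.imwrite(f,cv2.resize(im,None,fx=k,fy=k,interpolation=cv2.INTER_CUBIC))
E
python3 - <<'E'
from h import *
for n in('side','top'):
    d=cam(n); save(d,f'pics/{n}0.png',k=1.5); np.save(n+'.npy',d,allow_pickle=True); print(n,-d['R'].T@d['t'],d['R'][2],d['fx'],d['k1'])
o=ctrl.get_obs();print(o['tool_pos'],o['tool_rot'],o['opening'],o['t'])
print(cv2.Rodrigues(np.array(o['tool_rot']))[0].round(3))
E
```

```text
side [0.50119341 0.85556287 0.47561957] [ 0.08398048 -0.86482611 -0.49499806] 437.11081671957123 -0.02877393873600155
top [0.35674849 0.10442033 0.8948987 ] [ 0.22144577  0.03080255 -0.97468609] 348.97881015899236 -0.08476151101196085
[0.22388941 0.58295553 0.24918207] [-5.72865508e-01 -3.08833943e+00  2.84422292e-03] 0.0856087009331807 0.1
[[-0.933  0.359 -0.001]
 [ 0.359  0.933 -0.002]
 [ 0.    -0.002 -1.   ]]
```

View pics/side0.png

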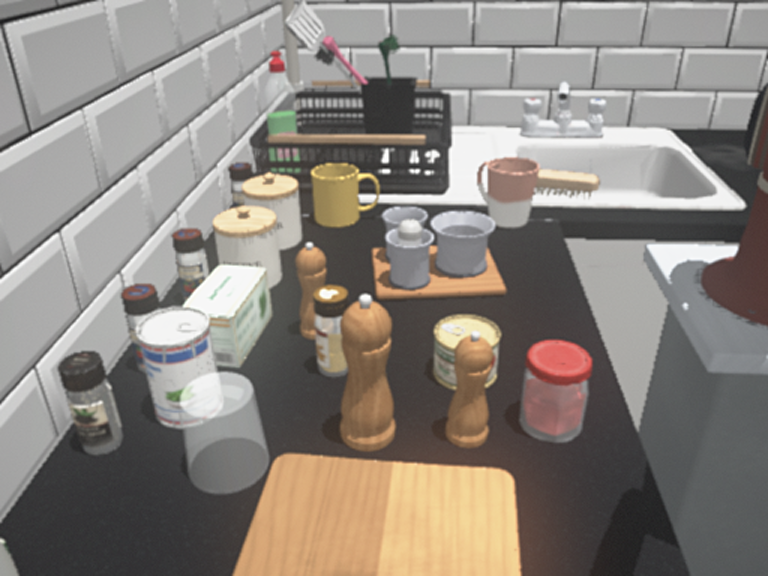

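View pics/top0.png

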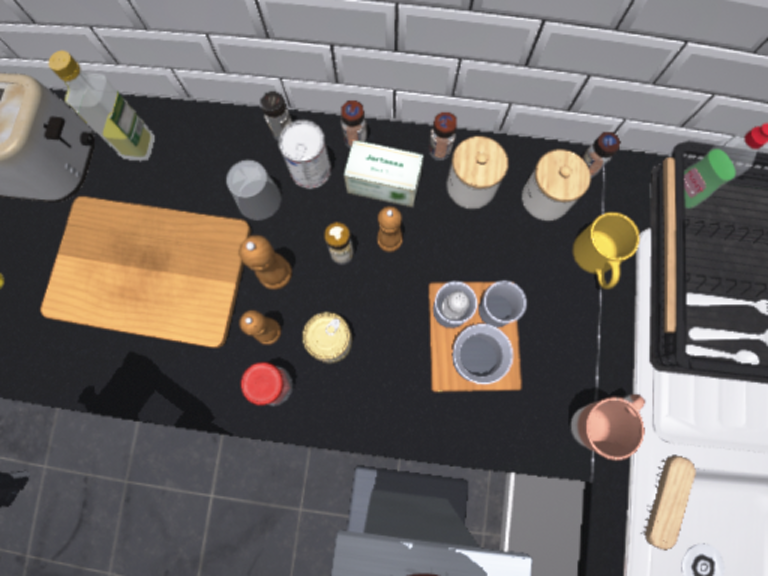

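Mill candidates in the side view are the large one at (367,375), a small one at (470,390) and a small one at (312,290). In the top view they are at (265,260), (260,327) and (390,228). The large one beside the spice jar and low tin fits the description. I'll measure all three heights and check with one crop.

```bash
python3 - <<'E'
from h import *
S=np.load('side.npy',allow_pickle=True).item();T=np.load('top.npy',allow_pickle=True).item()
f=lambda u:(u+.5)/1.5-.5
def tri(a,b):
    c1,r1=ray(S,f(a[0]),f(a[1]));c2,r2=ray(T,f(b[0]),f(b[1]))
    k=np.linalg.lstsq(np.c_[r1,-r2],c2-c1,rcond=None)[0]
    p,q=c1+k[0]*r1,c2+k[1]*r2; return ((p+q)/2).round(4),np.linalg.norm(p-q).round(4)
for n,a,b in [('big',(366,297),(250,243)),('sm1',(475,337),(248,314)),('sm2',(310,245),(389,212)),('jar',(331,294),(338,231)),('redjar',(558,360),(264,382)),('salt',(410,227),(459,301))]: print(n,*tri(a,b))
print('jar top',atz(T,f(337),f(236),.105),'tin',atz(T,f(328),f(336),.058))
g=lambda p,z:atz(T,f(p[0]),f(p[1]),z)
print('wide rim',g((482,353),.084),'floor',g((481,357),.018),'nar1',g((456,303),.084),'nar2',g((503,303),.084))
for p in [(430,283),(519,283),(521,389),(432,391)]: print('corner',g(p,.014))
save(S,'pics/crop.png',(200,180,340,310),4)
save(T,'pics/cropt.png',(275,180,355,270),6)
E
```

```text
big [0.5643 0.332  0.1694] 0.0035
sm1 [0.4638 0.3284 0.1268] 0.0088
sm2 [0.6538 0.1382 0.1274] 0.0023
jar [0.6189 0.2158 0.1043] 0.0057
redjar [0.3722 0.2974 0.0808] 0.0014
salt [0.5346 0.0131 0.0976] 0.0008
jar top [0.61320498 0.21612623 0.105     ] tin [0.45921159 0.2124004  0.058     ]
wide rim [ 0.45960401 -0.03191172  0.084     ] floor [ 0.46108534 -0.04193104  0.018     ] nar1 [0.53337734 0.01597472 0.084     ] nar2 [ 0.54269893 -0.05826473  0.084     ]
corner [0.57817535 0.05651239 0.014     ]
corner [ 0.59767862 -0.09747545  0.014     ]
corner [ 0.41649232 -0.11404877  0.014     ]
corner [0.39534837 0.03328092 0.014     ]
```

View pics/crop.png

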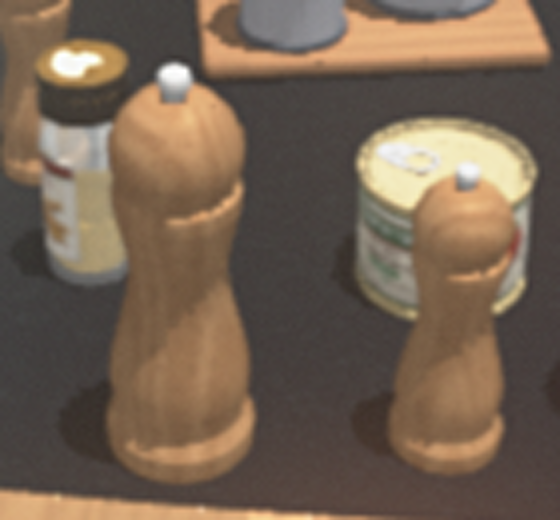

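View pics/cropt.png

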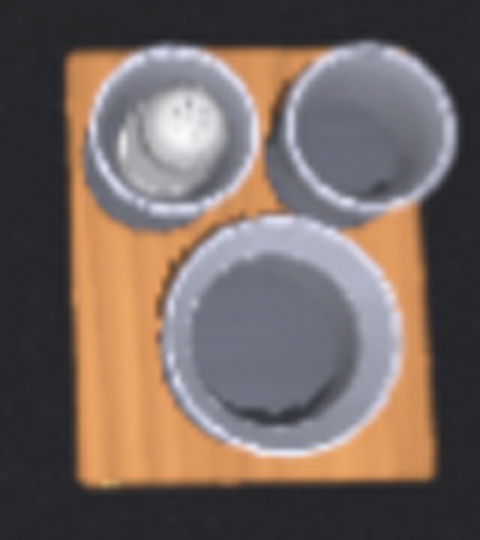

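The crop confirms the tall mill: nut at z = 0.169, while both look-alikes are 0.127. It stands at about (0.564, 0.332), and the wide well's rim centre is at about (0.459, -0.033). I'm moving above the mill.

Request:
servo_tool(increments=[[[8.5,-4,-1.1,0,0],[8.5,-8,-2.2,0,0],[8.5,-12,-3.3,0,0],[8.5,-16,-4.4,0,0],[8.5,-20,-5.5,0,0]]], newtons=40)

```text
t: 0.6
tool_pos: [0.392, 0.459, 0.2497]
tool_rot: [-0.573, -3.088, 0.001]
contact_force: [0.4, -0.5, -0.0]
opening: 0.0846
grip_force: 0.0
```

Request:
servo_tool(increments=[[[8.5,-5,-1.4,0,0],[8.5,-10,-2.8,0,0],[8.5,-15,-4.2,0,0],[8.5,-18,-5.0,0,0],[8.5,-18,-5.0,0,0]]])

```text
t: 1.1
tool_pos: [0.5442, 0.3458, 0.2494]
tool_rot: [0.581, 3.087, -0.002]
contact_force: [-0.4, 0.5, 0.3]
opening: 0.0848
grip_force: 0.0
```

```bash
python3 - <<'E'
from h import *
o=ctrl.get_obs();print(o['tool_pos'],o['t'])
ims=[]
for n,c in(('side',(190,130,350,310)),('top',(110,120,270,300))):
    d=cam(n);np.save(n+'1.npy',d,allow_pickle=True)
    print(n,'tcp px',((proj(d,o['tool_pos'])-c[:2])*2.5+(400*(n=='top'),0)))
    ims.append(d['img'][c[1]:c[3],c[0]:c[2],::-1])
cv2.imwrite('pics/a1.png',cv2.resize(np.hstack(ims),None,fx=2.5,fy=2.5,interpolation=cv2.INTER_CUBIC))
S=np.load('side.npy',allow_pickle=True).item();save(S,'pics/sc.png',(235,130,345,205),7)
E
```

```text
[0.54416741 0.34578915 0.24937328] 1.1
side tcp px [163.72696096  47.65232032]
top tcp px [493.4974671  97.5169984]
```

View pics/a1.png

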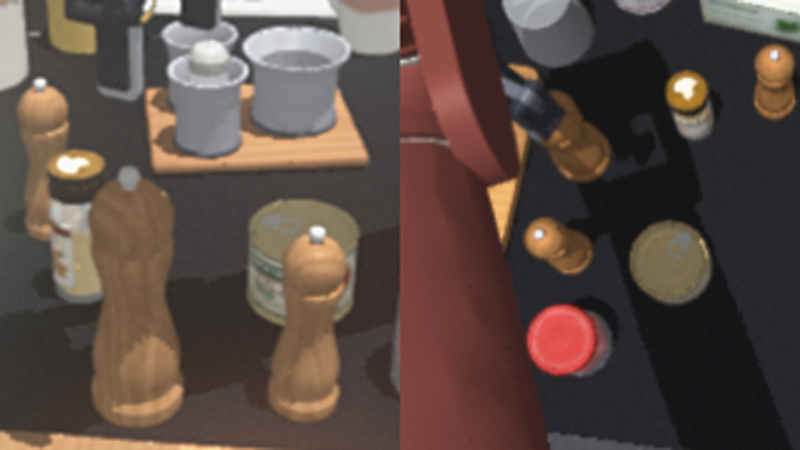

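View pics/sc.png

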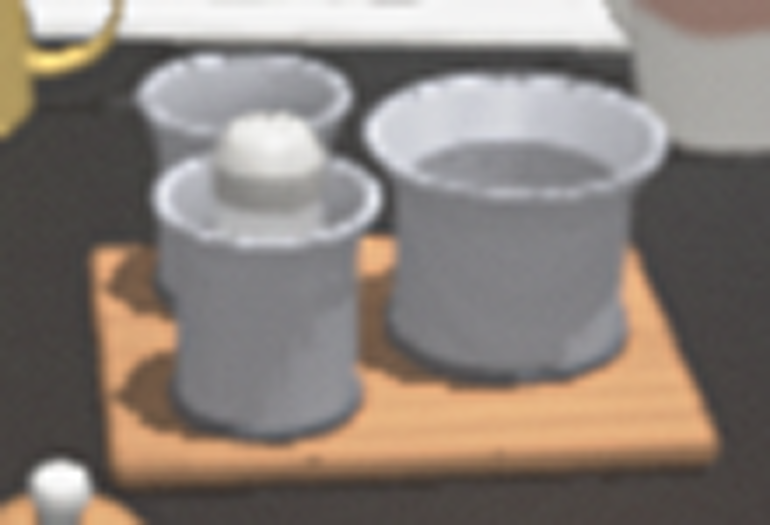

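```bash
python3 - <<'E'
from h import *
from scipy.optimize import least_squares as LS
S=np.load('side.npy',allow_pickle=True).item();T=np.load('top.npy',allow_pickle=True).item()
A=np.linspace(0,2*np.pi,181)
def ext(d,x,y,z,r):
    P=np.array([proj(d,(x+r*np.cos(a),y+r*np.sin(a),z)) for a in A]); return np.r_[P.min(0),P.max(0)]
cs=lambda p,k,x,y:(np.array(p,float)+.5)/k-.5+np.array([x,y])
ex=lambda e,k,x,y:np.r_[cs(e[:2],k,x,y),cs(e[2:],k,x,y)]
wT=ex((163,213,402,455),6,275,180);wS=ex((363,75,667,198),7,235,130)
nT=[ex((88,43,260,215),6,275,180),ex((285,42,457,213),6,275,180)]
cT=[cs(p,6,275,180) for p in((65,50),(437,482),(80,487))]
mid=lambda e:(e[:2]+e[2:])/2
def res(p,sep=False):
    x,y,th,r,rn=p; c,s=np.cos(th),np.sin(th)
    W=lambda a,b:(x+c*a-s*b,y+s*a+c*b)
    out=[ext(T,*W(-.042,0),.084,r)-wT,ext(S,*W(-.042,0),.084,r)-wS]
    out+=[ext(T,*W(.04,b),.084,rn)-e for b,e in zip((.039,-.039),nT)]
    out+=[proj(T,(*W(a,b),.014))-q for (a,b),q in zip(((.093,.075),(-.093,-.075),(-.093,.075)),cT)]
    if sep: [print(o.round(1)) for o in out]
    return np.concatenate(out)
f=LS(res,[.497,-.03,.13,.045,.029]);x,y,th=f.x[:3];print(f.x);res(f.x,True)
print('well',x-.042*np.cos(th),y-.042*np.sin(th))
e=ex((107,0,255,478),4,200,180)
n=cs((176,65),4,200,180);nt=cs((250,243),1.5,0,0)
def rm(p):
    q=ext(S,*p,.004,.029)-e
    return np.r_[q[[0,2,3]],(proj(S,(*p,.170))-n),(proj(T,(*p,.168))-nt)]
g=LS(rm,[.564,.332]);print('mill',g.x,g.fun.round(1))
E
```

```text
[ 0.5003947  -0.02773668  0.14072801  0.04699528  0.03445008]
[-0.   0.6  0.3  0.6]
[0.9 0.2 0.5 0.1]
[-0.1  0.5  0.2  0.3]
[-0.2  0.2 -0.1  0. ]
[ 0.1 -1. ]
[ 0.2 -1.6]
[-0.1 -1.2]
well 0.4588099054039033 -0.03362776382110412
mill [0.56471344 0.33003576] [ 0.6  0.2  0.6 -1.2  0.5  1.   0.9]
```

Request:
servo_tool(increments=[[[8.5,-2.4,-0.7,0,0],[8.5,-2.4,-0.7,0,0],[8.5,-2.4,-0.7,3,0],[8.5,-2.4,-0.7,5,0],[8.5,-2.4,-0.7,5,0]]])

```text
t: 1.7
tool_pos: [0.5577, 0.3343, 0.1959]
tool_rot: [-0.569, -3.083, 0.006]
contact_force: [-1.5, -0.9, -0.9]
opening: 0.0851
grip_force: 0.0
```

Request:
servo_tool(increments=[[[8.5,-0.7,-0.1,0,0],[8.5,-0.7,-0.1,1.5,0],[8.5,-0.7,-0.1,3,0],[8.5,-0.7,-0.1,3,0],[8.5,-0.7,-0.1,3,0]]])

```text
t: 2.2
tool_pos: [0.5668, 0.3303, 0.1693]
tool_rot: [-0.573, -3.087, 0.002]
contact_force: [0.2, 0.8, 0.4]
opening: 0.0851
grip_force: 0.0
```

Request:
servo_tool(increments=[[[8.5,0.2,0,1.5,0],[8.5,0.2,0,3,0],[8.5,0.2,0,3,0],[8.5,0.2,0,3,0]]])

```text
t: 2.6
tool_pos: [0.5648, 0.331, 0.139]
tool_rot: [-0.573, -3.087, 0.002]
contact_force: [0.7, -0.9, 0.8]
opening: 0.085
grip_force: 0.0
```

Request:
servo_tool(increments=[[[6.5,0,0,0,0],[5.5,0,0,0,0],[4.5,0,0,0,0],[3.5,0,0,0,0],[3,0,0,0,0]]], newtons=40)

```text
t: 3.1
tool_pos: [0.566, 0.3316, 0.1415]
tool_rot: [0.573, 3.087, 0.002]
contact_force: [-0.6, 0.1, 3.8]
opening: 0.0466
grip_force: 41.4
```

Request:
servo_tool(increments=[[[3,0,0,0,0],[3,0,0,0,0],[3,0,0,0,0]]])

```text
t: 3.4
tool_pos: [0.566, 0.3316, 0.1415]
tool_rot: [0.573, 3.087, 0.002]
contact_force: [-0.3, -0.4, 5.8]
opening: 0.0466
grip_force: 41.5
```

Request:
servo_tool(increments=[[[6,0,0,0,0],[7.5,0,0,0,0],[7.5,0,0,0,0]]])

```text
t: 3.7
tool_pos: [0.5649, 0.331, 0.1393]
tool_rot: [-0.573, -3.088, 0.002]
contact_force: [0.2, -0.3, 0.3]
opening: 0.0748
grip_force: 0.0
```

Request:
servo_tool(increments=[[[7.5,0.1,0,0.5,0],[7.5,0.1,0,0.5,0],[5.5,0.1,0,0.5,0],[4.5,0.1,0,0.5,0],[3,0.1,0,0.5,0]]])

```text
t: 4.2
tool_pos: [0.5647, 0.3318, 0.1356]
tool_rot: [0.573, 3.088, 0.001]
contact_force: [-0.0, 0.1, 1.1]
opening: 0.0469
grip_force: 41.3
```

Request:
servo_tool(increments=[[[3,0,0,0,0],[3,0,0,0,0],[3,0,0,0,0]]])

```text
t: 4.5
tool_pos: [0.5646, 0.3317, 0.1356]
tool_rot: [0.573, 3.089, 0.001]
contact_force: [1.3, 0.6, 1.5]
opening: 0.0465
grip_force: 41.4
```

Request:
servo_tool(increments=[[[3,0,0,-1,0],[3,0,0,-3,0],[3,0,0,-6,0],[3,0,0,-9,0],[3,0,0,-13,0]]])

```text
t: 5.0
tool_pos: [0.5633, 0.331, 0.2644]
tool_rot: [-0.572, -3.085, 0.004]
contact_force: [1.1, -0.1, -1.6]
opening: 0.0465
grip_force: 41.4
```

Request:
servo_tool(increments=[[[3,0,0,-1,0],[3,0,0,-1,0],[3,0,0,-1,0]]])

```text
t: 5.3
tool_pos: [0.5638, 0.3313, 0.2732]
tool_rot: [-0.573, -3.087, 0.003]
contact_force: [-0.3, -0.2, -2.7]
opening: 0.0469
grip_force: 41.4
```

Request:
servo_tool(increments=[[[3,-0.1,-1.5,0,0],[3,-0.4,-4.5,0,0],[3,-0.7,-7.5,0,0],[3,-0.9,-10.5,0,0],[3,-1.2,-13.5,0,0]]])

```text
t: 5.8
tool_pos: [0.5254, 0.1993, 0.2725]
tool_rot: [-0.572, -3.085, 0.004]
contact_force: [1.2, 0.9, -1.6]
opening: 0.0466
grip_force: 41.7
```

Request:
servo_tool(increments=[[[3,-0.3,-3,0,0],[3,-0.5,-6,0,0],[3,-0.8,-9,0,0],[3,-1.1,-12,0,0],[3,-1.3,-15,0,0]]])

```text
t: 6.3
tool_pos: [0.4837, 0.0549, 0.2727]
tool_rot: [-0.573, -3.085, 0.002]
contact_force: [0.3, -0.5, -1.9]
opening: 0.0469
grip_force: 41.7
```

Request:
servo_tool(increments=[[[3,-0.3,-3,0,0],[3,-0.5,-6,0,0],[3,-0.7,-8,0,0],[3,-0.8,-9.3,0,0],[3,-0.8,-9.3,0,0]]])

```text
t: 6.8
tool_pos: [0.4586, -0.0342, 0.2737]
tool_rot: [-0.576, -3.086, 0.0]
contact_force: [0.3, -0.0, -1.4]
opening: 0.0469
grip_force: 41.7
```

Request:
servo_tool(increments=[[[3,0,0,0,0],[3,0,0,0,0],[3,0,0,0,0]]])

```text
t: 7.1
tool_pos: [0.4598, -0.0323, 0.2751]
tool_rot: [-0.571, -3.089, -0.0]
contact_force: [0.7, 0.3, -1.8]
opening: 0.0466
grip_force: 41.7
```

Over the well. I'm checking that the mill hangs straight and lines up, with the expected outlines overlaid as dots.

```bash
python3 - <<'E'
from h import *
o=ctrl.get_obs();p=np.array(o['tool_pos']);foot=p-[0,0,.1356]
ims=[]
for n,c in(('side',(215,60,375,220)),('top',(250,130,410,290))):
    d=cam(n); im=cv2.resize(d['img'][c[1]:c[3],c[0]:c[2],::-1],None,fx=2.5,fy=2.5,interpolation=cv2.INTER_CUBIC)
    def dots(x,y,z,r,col):
        for a in np.linspace(0,6.283,37):
            q=(proj(d,(x+r*np.cos(a),y+r*np.sin(a),z))-c[:2]+.5)*2.5
            cv2.circle(im,tuple(int(v) for v in q),1,col,-1)
    dots(*foot[:2],foot[2],.029,(0,0,255)); dots(.4588,-.0336,.084,.045,(0,255,0)); ims.append(im)
cv2.imwrite('pics/b1.png',np.hstack(ims)); print(p)
E
```

```text
[ 0.45983557 -0.03233092  0.27514021]
```

View pics/b1.png

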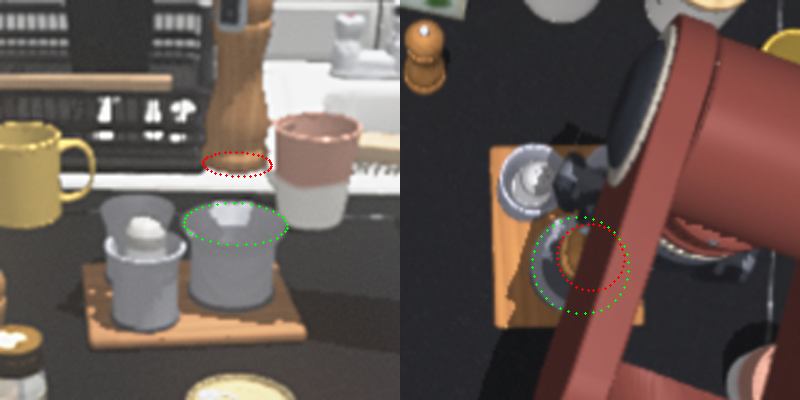

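Left (side): the mill hangs upright with its foot at about (237,165), centred on the rim at (236,222). Right (top): the foot lies inside the rim. I'm lowering with force checks.

Request:
servo_tool(increments=[[[3,0,-0.1,1,0],[3,0,-0.1,3,0],[3,0,-0.1,5,0],[3,0,-0.1,6,0],[3,0,-0.1,6,0]]])

```text
t: 7.7
tool_pos: [0.4581, -0.0336, 0.2129]
tool_rot: [-0.572, -3.085, -0.0]
contact_force: [0.3, 0.1, -1.6]
opening: 0.0469
grip_force: 41.7
```

Request:
servo_tool(increments=[[[3,0,0,0.5,0],[3,0,0,1,0],[3,0,0,1.5,0],[3,0,0,2,0],[3,0,0,2,0]]])

```text
t: 8.2
tool_pos: [0.4589, -0.0339, 0.1944]
tool_rot: [-0.573, -3.088, -0.0]
contact_force: [0.2, 0.6, -1.8]
opening: 0.0472
grip_force: 41.7
```

Free so far, with no contact. Next 3 cm.

Request:
servo_tool(increments=[[[3,0,0,0.5,0],[3,0,0,1,0],[3,0,0,1.5,0],[3,0,0,2,0],[3,0,0,2.5,0]]])

```text
t: 8.7
tool_pos: [0.4593, -0.034, 0.1697]
tool_rot: [-0.573, -3.089, -0.0]
contact_force: [-0.1, -0.4, -1.8]
opening: 0.0468
grip_force: 41.8
```

Request:
servo_tool(increments=[[[3,0,0,0.3,0],[3,0,0,0.6,0],[3,0,0,0.9,0],[3,0,0,0.9,0],[3,0,0,0.9,0]]])

```text
t: 9.2
tool_pos: [0.4594, -0.034, 0.1613]
tool_rot: [0.573, 3.089, 0.0]
contact_force: [-0.4, -0.3, -1.6]
opening: 0.0469
grip_force: 41.8
```

Request:
servo_tool(increments=[[[3,0,0,0.2,0],[3,0,0,0.4,0],[3,0,0,0.6,0],[3,0,0,0.6,0]]])

```text
t: 9.6
tool_pos: [0.4591, -0.0339, 0.1548]
tool_rot: [-0.573, -3.088, -0.0]
contact_force: [0.9, 0.2, -2.1]
opening: 0.0465
grip_force: 41.8
```

Request:
servo_tool(increments=[[[3,0,0,0.1,0],[3,0,0,0.2,0],[3,0,0,0.2,0]]])

```text
t: 9.9
tool_pos: [0.4596, -0.0341, 0.1536]
tool_rot: [0.573, 3.088, -0.0]
contact_force: [-1.4, 0.3, -1.6]
opening: 0.0467
grip_force: 41.9
```

Request:
servo_tool(increments=[[[3,0,0,0.1,0],[3,0,0,0.2,0],[3,0,0,0.2,0]]])

```text
t: 10.2
tool_pos: [0.4607, -0.0343, 0.1536]
tool_rot: [0.572, 3.086, -0.0]
contact_force: [-2.0, -0.0, 6.7]
opening: 0.0467
grip_force: 42.5
```

Request:
servo_tool(increments=[[[3,0,0,0.1,0],[3,0,0,0.2,0],[3,0,0,0.2,0]]])

```text
t: 10.5
tool_pos: [0.4619, -0.0347, 0.1537]
tool_rot: [0.572, 3.083, -0.001]
contact_force: [-2.8, 2.4, 13.6]
opening: 0.0468
grip_force: 43.0
```

Contact comes exactly at the expected height (0.1536), so the foot is on the floor. I'm unloading and then opening.

Request:
servo_tool(increments=[[[3,0,0,-0.2,0],[3,0,0,-0.3,0],[3,0,0,-0.3,0]]])

```text
t: 10.8
tool_pos: [0.4602, -0.0342, 0.1536]
tool_rot: [0.572, 3.087, -0.0]
contact_force: [-0.0, 0.8, 7.2]
opening: 0.0467
grip_force: 42.4
```

Request:
servo_tool(increments=[[[5,0,0,0,0],[6,0,0,0,0],[7,0,0,0,0],[8.5,0,0,0,0],[8.5,0,0,0,0]]])

```text
t: 11.3
tool_pos: [0.4591, -0.034, 0.1519]
tool_rot: [-0.573, -3.088, -0.0]
contact_force: [0.1, 0.6, 0.1]
opening: 0.0851
grip_force: 0.0
```

Request:
servo_tool(increments=[[[8.5,0,0,-1,0],[8.5,0,0,-3,0],[8.5,0,0,-6,0],[8.5,0,0,-10,0],[8.5,0,0,-13,0]]])

```text
t: 11.8
tool_pos: [0.4597, -0.0341, 0.2856]
tool_rot: [0.572, 3.086, -0.0]
contact_force: [-0.2, -0.0, 0.6]
opening: 0.0852
grip_force: 0.0
```

Request:
servo_tool(increments=[[[8.5,0,4,0,0],[8.5,0,8,0,0],[8.5,0,12,0,0],[8.5,0,16,0,0],[8.5,0,16,0,0]]])

```text
t: 12.3
tool_pos: [0.5174, 0.1188, 0.283]
tool_rot: [0.566, 3.09, 0.002]
contact_force: [-0.5, -0.4, 0.3]
opening: 0.0846
grip_force: 0.0
```

```bash
python3 - <<'E'
from h import *
ims=[]
for n,c in(('side',(215,60,375,220)),('top',(250,130,410,290))):
    d=cam(n); ims.append(cv2.resize(d['img'][c[1]:c[3],c[0]:c[2],::-1],None,fx=2.5,fy=2.5,interpolation=cv2.INTER_CUBIC))
    print(n,(proj(d,(.4588,-.0336,.188))-c[:2]+.5)*2.5)
cv2.imwrite('pics/c1.png',np.hstack(ims)); print(ctrl.get_obs()['tool_pos'])
E
```

```text
side [241.43980968 108.63587131]
top [203.82255374 251.94296299]
[0.51678712 0.11594218 0.28275204]
```

View pics/c1.png

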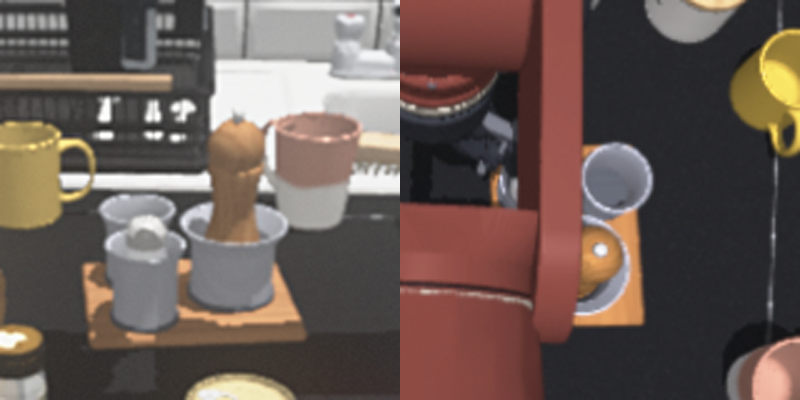

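The mill stands upright in the wide well, with its nut at (238,114) in the side view against an expected (241,109). The salt shaker is in its well at (147,232), and the arm is clear.

```bash
python3 -c "
from station import ctrl
print(ctrl.finish_job())"
```

```text
the job is handed in; nothing more can be done
None
```

I put the pepper mill upright on the floor of the caddy's wide well and let go, left the salt shaker standing in its own well, and handed the job in at about 12 s; no verdict came back.

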